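# Load the battery tester and click its dial to five

### The job

Test the large coin cell lying in the smoke acrylic tray: slide it flat under the tester's sprung contact arm until it is right back against the stop, and let go of it so that the arm holds it. Then turn the tester's dial clockwise, click by click, to the fifth mark after the zero mark, without ever running on to the sixth, and let go. Leave the watch, the loupe and the small coin cell where they are.

Things in the scene. Friction and masses are not known exactly. Their poses are not given: they have to be found in the camera images.
- cell_center (a point): Centre (half-way up) of the large coin cell: a plain steel disc 24.5 mm in diameter, 7.7 mm thick, 11 g, lying flat and loose on the tray floor; z is its axis. The small coin cell nearby is only 16 mm across.
- tester (a point): Centre of the top face of the battery tester, a fixed steel box 150 mm (x) by 240 mm (y) by 40 mm high. x points away from the operator's side, z up. The top is flat and level; on its left (+y) are the contact arm and stop, on its right (-y) the dial.
- bay (a point): Where the centre of the large cell comes when it lies flat on the tester's top against the stop: 3.85 mm above the top face. Axes are the tester's: the cell is slid in along +x. The top is clear beside it (y) for 45 mm and in front of it (-x) for 95 mm, but for the arm. A cell centred 45 mm or more towards -x is still clear of the arm's lip.
- stop (a point): Middle of the upper front edge of the stop, a black block on the tester's top, 12 mm wide (y), 5 mm high, 8 mm deep; its face is 12.5 mm past the bay point along the tester's +x. Fingers on the two y sides of the cell pass beside it.
- nose (a point): Underside of the contact arm's nose, over the bay point, 4 mm above the tester's top at rest. The arm is 10 mm wide (y), centred on the bay; hinged 40 mm further along +x between posts 22 mm across (y) and 18 mm high. From the nose a flat lip rises at 25 degrees, 24 mm towards -x, to about 17 mm above the top.
- contact_arm (a joint): Hinge of the contact arm, rad, growing as the nose rises: 0 at rest, about 0.09 with the large cell under the nose. The spring presses down with about 1 to 2 N at the nose. The edge of a cell pushed flat along +x against the lip lifts it.
- dial_grip (a point): On the dial's vertical axis, half-way up its grip bar: 44 mm long (this point's x), 12 mm thick (y), 20 mm high (10 mm above and below). The round skirt under it, 48 mm across, has its upper face 9.5 mm below this point; the tester's top is 16 mm below. x points to the bar's nosed, white-lined end, the pointer.
- zero_mark (a point): Middle of the dial's zero mark, a black line on the tester's top, longer than the others and with a dot at its outer end. Nine more marks follow clockwise (seen from above), 30 degrees apart round the dial's axis, from 29 to 38 mm from it.
- dial (a joint): Dial angle, rad, growing clockwise seen from above: 0 with the pointer at the zero mark (end stop), 0.5236 a mark, 2.618 at the fifth, end stop at the ninth. A spring detent centres it at each mark with about 0.04 N m and snaps it to the next once past half-way. It begins near mark 0, 1 or 2.
- tray (a point): Centre of the tray's floor, on its upper face. The tray is fixed, of smoke acrylic, 170 mm (x) by 280 mm (y), with rims 12 mm high above this floor. The large cell, the small cell and the loupe lie in a row along its y, 35 mm towards +x of this point, about 85 mm apart, in any order; the watch lies in the nearer half. Axes are the tray's.
- small_cell_center (a point): Centre of the small coin cell (16 mm across, 5 mm thick), loose in the tray: to be left alone.
- loupe_center (a point): Centre of the steel loupe (a 32 mm cylinder, 28 mm high, upright), loose in the tray: to be left alone.
- watch_center (a point): Centre of the rose-gold ladies' watch, a rigid open cuff about 60 mm across lying on its edge, 16 mm high, loose in the tray: to be left alone.

How it is judged:
By the outcome, as a careful person would: the job done as asked, in the order asked, and still so for the second after the job is handed in, with the robot touching nothing.
It also fails if it takes over 72 s, if anything falls off the work surface, if the arm or the gripper's body presses on something with over 40 N, if the wrist force passes 120 N, or if a joint passes its speed limit or range.

### The arm

A 6-joint arm with a two-finger parallel gripper is mounted at the origin on the work surface. World frame = base frame: x ahead of the robot, y to its left, z up, the work surface at z = 0. Lengths are in m, angles in degrees, forces in N, time in s.
With the tool pointing down it reaches from about 0.325 to 0.85 m from the base axis. Payload 15.5 kg.
Tool frame: the origin (TCP) lies at the very end of the fingers, on their centre line; the grasp point (between the pads) lies arm.grip_depth behind it (arm.grip_depth is the distance from the TCP to the grasp point, in m); z points along the fingers, y is the line along which they close (so a half turn about z gives the same grasp; the last joint's range is limited). The gripper opens to 91 mm and grips with 3 to 60 N. Pads are 32 mm wide; open, the fingers measure 118 mm over their backs; the gripper's body (76 mm by 178 mm) begins 60 mm behind the grasp point.
Start: joints at [63.283, 28.281, 77.091, -0, 74.628, -5.472], TCP at [0.226, 0.583, 0.193] pointing down, gripper open.
Joint ranges: [-166.48, 166.48], [-47.26, 123.95], [12.59, 153.08], [-70.14, 250.14], [6.76, 159.57], [-176.63, 176.63]. Speed limits (degrees/s): [108.29, 108.29, 147.25, 172.46, 172.46, 172.46].

### API

Orientations are given as a 3x3 rotation matrix whose columns are the frame's x, y, z axes.
In Python, from rig import arm gives the robot as it stands. Calls block until the motion is done:
- arm.move_to(position, orientation): joint-space move of the TCP to a pose.
- arm.move_l(position, orientation=None, feed=0.15): straight line of the TCP; orientation=None keeps the orientation; feed is the mean speed in m/s.
- arm.move_joints(angles): joint-space move.
- arm.grip(opening): finger opening in m; the grip force is fixed at half the most; returns when the fingers have stopped.
- arm.sleep(seconds).
- arm.solve_ik(position, orientation): joint angles nearest the present ones, or None.
- arm.snapshot(name): name is "side" or "top" or "wrist"; returns the picture (420x560x3 uint8, red, green, blue); there is no depth.
- arm.get_calibration(name): a dict with "intrinsics" (3x3 intrinsics, pixels), "cam_to_world" (4x4, takes a point from camera to world coordinates). Camera axes: x right, y down, z forward; pixel columns grow to the right and rows downward; lengths in m; the calibration is good to about 2 mm. A picture is of the moment at which its call begins: read the wrist's pose just before it. get_calibration takes no time and is no camera call; for the wrist camera it gives the pose at the moment of the call.
A pose or a line that the arm cannot do raises arm.Unreachable and nothing moves.
- arm.sign_off(): hands the job in; it is judged then, once.
Readings, each from a call of its own:
- arm.current_t(): time.
- arm.current_joint_positions(): joint angles.
- arm.current_dq(): joint speeds.
- arm.current_tau(): joint torques, N m.
- arm.current_ee_pos(): TCP position.
- arm.current_tool_rot(): TCP orientation.
- arm.current_force(): force on the tool from outside, world axes, zero at the start.
- arm.current_torque(): the same for the moment, N m.
- arm.current_width(): finger opening in m.
- arm.current_grasp_force(): force on a finger pad.
Only numpy, scipy, OpenCV 4.12 (cv2) and the standard library are available. Lean on these libraries where they do the work, as an engineer would, in place of code of your own. Each camera call takes 0.05 s, during which the arm holds its last target. There are 200 camera calls.

## Working session

There is one attempt and no reset: what is moved stays moved. The work goes in short steps, each a Python script; the robot and the scene stay as the last script left them, time stands still between calls to the robot, and variables do not carry over. Pictures are saved under pics/ and viewed, at most 10 in all, crops included, and the job is handed in when it is done.

```bash
ls; mkdir -p pics; python3 - <<'E'
from rig import arm
import cv2
for n in("top","side"):
    im=arm.snapshot(n); cv2.imwrite(f"pics/{n}0.png",im[...,::-1]); c=arm.get_calibration(n)
    print(n,c["intrinsics"].round(1).tolist(),c["cam_to_world"].round(3).tolist())
print(arm.grip_depth,arm.current_tool_rot(),arm.current_t())
E
```

```text
pics
top [[514.3, 0.0, 279.4], [0.0, 514.3, 209.5], [0.0, 0.0, 1.0]] [[0.024, -0.995, 0.099, 0.451], [-1.0, -0.023, 0.007, -0.033], [-0.005, -0.1, -0.995, 1.071], [0.0, 0.0, 0.0, 1.0]]
side [[525.0, 0.0, 282.1], [0.0, 525.0, 207.0], [0.0, 0.0, 1.0]] [[0.786, -0.383, 0.485, -0.004], [-0.618, -0.459, 0.639, -0.721], [-0.022, -0.802, -0.597, 0.731], [0.0, 0.0, 0.0, 1.0]]
0.0188 [[-9.32046229e-01  3.62339078e-01 -4.69229661e-04]
 [ 3.62339369e-01  9.32045762e-01 -9.37519621e-04]
 [ 9.76435226e-05 -1.04383201e-03 -9.99999450e-01]] 0.1
```

View pics/top0.png

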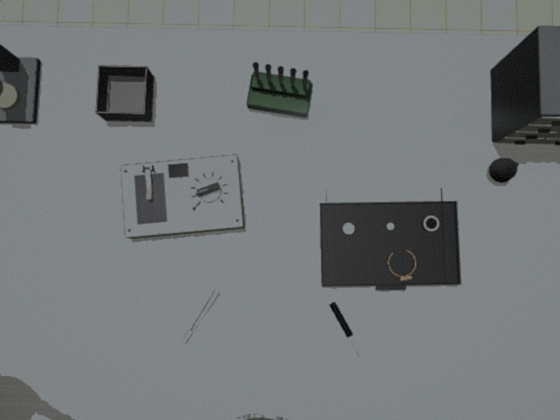

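The top view shows the tester centred near (182,196), its arm at (149,185), dial at (209,189), and zero mark probably at (196,207). In the tray, the large cell is at (348,228), the small one at (390,226), the loupe at (431,223) and the watch at (402,263).

```bash
python3 - <<'E'
import cv2,numpy as np
t=cv2.imread("pics/top0.png"); s=cv2.imread("pics/side0.png")
a=cv2.resize(t[145:245,110:250],None,fx=5,fy=5,interpolation=cv2.INTER_CUBIC)
cv2.imwrite("pics/c1.png",cv2.convertScaleAbs(a,alpha=1.4))
cv2.imwrite("pics/s1.png",cv2.convertScaleAbs(s,alpha=1.6))
E
```

```text
(no output)
```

View pics/c1.png

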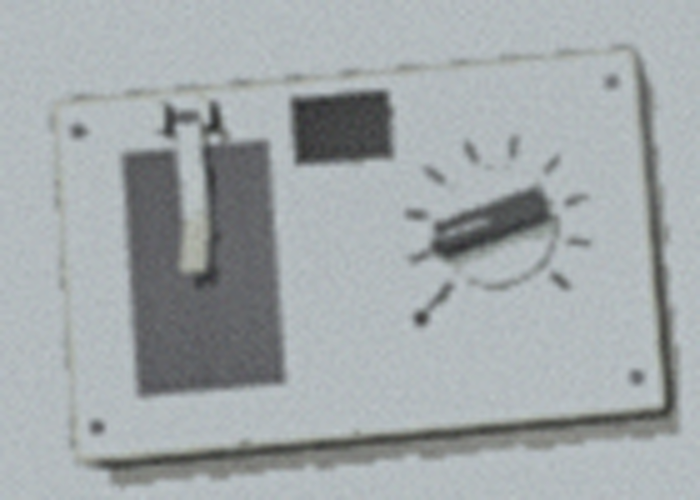

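View pics/s1.png

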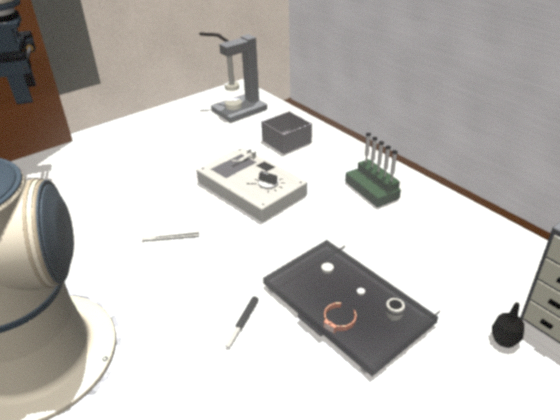

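The dial's white-lined end is on the left and points at mark 1 (crop 420,255). The zero mark with its dot is at crop (422,315), so I need +4 clicks. Now for the positions.

```bash
cat > h.py <<'E'
from rig import arm
import numpy as np, cv2
def px2w(n,uv,z,c=None):
    c=c or arm.get_calibration(n); T=c["cam_to_world"]; K=c["intrinsics"]
    d=T[:3,:3]@np.linalg.solve(K,[uv[0],uv[1],1.]); o=T[:3,3]
    return o+d*(z-o[2])/d[2]
def w2px(n,p,c=None):
    c=c or arm.get_calibration(n); T=c["cam_to_world"]
    q=c["intrinsics"]@(T[:3,:3].T@(np.asarray(p)-T[:3,3])); return q[:2]/q[2]
def tri(uv1,uv2):
    A=[];b=[]
    P=[]
    for n,uv in(("top",uv1),("side",uv2)):
        c=arm.get_calibration(n);T=np.linalg.inv(c["cam_to_world"]);P.append(c["intrinsics"]@T[:3])
    X=cv2.triangulatePoints(P[0],P[1],np.float64(uv1),np.float64(uv2))[:,0]; return X[:3]/X[3]
def R(yaw): # tool down, closing axis y at yaw+90 deg in world (tool x along yaw)
    c,s=np.cos(yaw),np.sin(yaw); return np.array([[c,s,0],[s,-c,0],[0,0,-1.]])
E
python3 - <<'E'
from h import *
cr=lambda u,v:(110+u/5,145+v/5)
C=[px2w("top",cr(*p),.04) for p in((55,102),(635,48),(668,408),(77,460))]
print(np.round(C,4).tolist(),"ctr",np.mean(C,0).round(4))
for i in range(4): print(np.linalg.norm(C[i]-C[(i+1)%4]).round(4),end=' ')
e=(C[0]-C[3]+C[1]-C[2]);print("yaw",np.degrees(np.arctan2(e[1],e[0])))
e=(C[0]-C[1]+C[3]-C[2]);print("yaw2",np.degrees(np.arctan2(-e[0],e[1])))
print("zero dot",px2w("top",cr(421,318),.04))
print("large",px2w("top",(348,228.5),.01),"tri",tri((348,228.5),(327.5,267.5)))
print("small tri",tri((390,226.5),(361,291)))
T=[px2w("top",p,.015) for p in((320,204),(457,202),(460,284),(322,287))]
print(np.round(T,4).tolist())
e=(T[0]-T[3]+T[1]-T[2]);print("tray yaw",np.degrees(np.arctan2(e[1],e[0])))
for n in["large"]:
    p=px2w("top",(348,228.5),.01)
    for y in(0,np.pi): print(arm.solve_ik([p[0],p[1],.2],R(y)))
p=np.mean(C,0); print(arm.solve_ik([p[0],p[1],.2],R(0)),arm.solve_ik([p[0],p[1],.2],R(np.pi)))
E
```

```text
[[0.6364, 0.2987, 0.04], [0.6641, 0.0634, 0.04], [0.5176, 0.0455, 0.04], [0.4911, 0.282, 0.04]] ctr [0.5773 0.1724 0.04  ]
0.2369 0.1476 0.238 0.1462 yaw 6.785823712461629
yaw2 6.54661142300697
zero dot [0.55156044 0.1461652  0.04      ]
large [ 0.52063703 -0.16786311  0.01      ] tri [ 0.52185181 -0.16831582  0.01584318]
small tri [ 0.52807387 -0.25470452  0.01471125]
[[0.5696, -0.1089, 0.015], [0.5803, -0.3913, 0.015], [0.4128, -0.3956, 0.015], [0.4001, -0.1157, 0.015]]
tray yaw 1.8809960413427542
[-2.41252054e+01  2.16023574e+01  8.76438212e+01 -2.54444375e-14
  7.07538214e+01  6.58747946e+01]
[-2.41252054e+01  2.16023574e+01  8.76438212e+01 -2.54444375e-14
  7.07538214e+01 -1.14125205e+02]
[ 1.09488373e+01  2.60845565e+01  7.98923000e+01 -2.54444375e-14
  7.40231434e+01  1.00948837e+02] [ 1.09488373e+01  2.60845565e+01  7.98923000e+01 -2.54444375e-14
  7.40231434e+01 -7.90511627e+01]
```

```bash
python3 - <<'E'
from h import *
arm.move_to([.5206,-.168,.17],R(np.radians(1.9)))
c=arm.get_calibration("wrist"); im=arm.snapshot("wrist"); cv2.imwrite("pics/w1.png",im[...,::-1])
np.savez("w1.npz",K=c["intrinsics"],T=c["cam_to_world"])
print(arm.current_t(),c["cam_to_world"].round(4).tolist(),c["intrinsics"].tolist(),w2px("wrist",[.5206,-.168,.012],c))
E
```

```text
2.9917 [[0.0336, -0.966, -0.2564, 0.5934], [-0.9994, -0.0326, -0.0081, -0.1658], [-0.0005, 0.2565, -0.9665, 0.3608], [0.0, 0.0, 0.0, 1.0]] [[328.4181546991443, 0.0, 282.7905297940974], [0.0, 328.4181546991443, 207.7313097614091], [0.0, 0.0, 1.0]] [282.72299553 190.16832162]
```

View pics/w1.png

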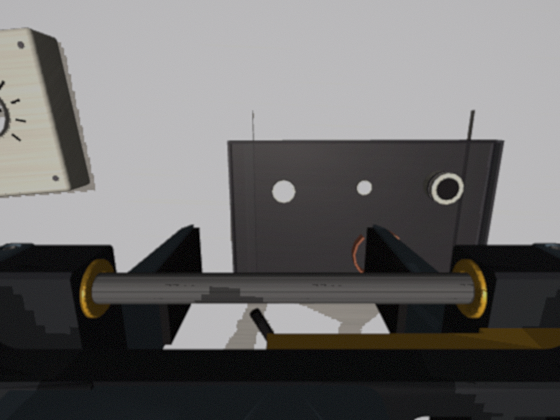

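The wrist view shows the large cell at (284,191), the small cell at (364,188) and the loupe at (445,188). The large cell is within 2 px of prediction. I'll refine it, then descend with a force guard to find the floor and grasp.

```bash
python3 - <<'E'
from h import *
def cen(f,x0,x1,y0,y1,th):
    g=cv2.imread(f,0)[y0:y1,x0:x1]; m=cv2.moments(((g>th)*255).astype(np.uint8),True); return (x0+m["m10"]/m["m00"],y0+m["m01"]/m["m00"]),m["m00"]
d=np.load("w1.npz");c={"intrinsics":d["K"],"cam_to_world":d["T"]}
uw,aw=cen("pics/w1.png",265,302,175,208,120); ut,at=cen("pics/top0.png",338,358,219,238,90)
print(uw,aw,ut,at)
for z in(.008,.012,.016): print(z,px2w("wrist",uw,z,c),px2w("top",ut,z))
p=px2w("wrist",uw,.014,c)
arm.grip(.05)
Rr=R(np.radians(1.9))
arm.move_l([p[0],p[1],.05],Rr,feed=.15)
f0=arm.current_force(); z=.022
while z>.001:
    arm.move_l([p[0],p[1],z],Rr,feed=.04)
    f=arm.current_force()-f0
    if abs(f[2])>2: break
    z-=.001
print("z",z,f,arm.current_ee_pos(),arm.current_t())
E
```

```text
(283.2425, 191.125) 400.0 (348.08256880733944, 228.04587155963304) 109.0
0.008 [ 0.51871406 -0.16863048  0.008     ] [ 0.52171298 -0.16827857  0.008     ]
0.012 [ 0.51956125 -0.16859849  0.012     ] [ 0.52144618 -0.1677685   0.012     ]
0.016 [ 0.52040845 -0.1685665   0.016     ] [ 0.52117938 -0.16725843  0.016     ]
z 0.0009999999999999861 [-2.06839729  0.31768142 -0.70665883] [ 0.51992577 -0.16856724  0.00193699] 10.5667
```

```bash
python3 - <<'E'
from h import *
Rr=R(np.radians(1.9))
p=arm.current_ee_pos(); f0=arm.current_force()
arm.grip(.015)
w=arm.current_width();g=arm.current_grasp_force()
print(w,g,arm.current_force()-f0)
if .022<w<.027:
    arm.move_l([p[0],p[1],.1],Rr,feed=.15)
    print(arm.current_width(),arm.current_grasp_force(),arm.current_t())
    cv2.imwrite("pics/s2.png",cv2.resize(arm.snapshot("side")[180:320,230:430,::-1],None,fx=3,fy=3))
E
```

```text
0.015088473894222264 0.0 [ 0.19367295 -1.01611914 -0.01536559]
```

The fingers closed on nothing, so I'll look.

```bash
python3 - <<'E'
from h import *
a=arm.snapshot("side")[180:380,220:450,::-1]; b=arm.snapshot("wrist")[100:280,180:390,::-1]
c=arm.get_calibration("wrist");print(c["cam_to_world"][:3,3], w2px("wrist",[.52,-.168,.005],c),arm.current_ee_pos(),arm.current_t())
a=cv2.resize(a,(400,348));b=cv2.resize(b,(400,348));cv2.imwrite("pics/x3.png",cv2.convertScaleAbs(np.hstack([a,b]),alpha=1.5))
E
```

```text
[ 0.59262184 -0.16706736  0.19282368] [280.60703563 243.82552947] [ 0.51998396 -0.16855854  0.0019951 ] 11.3667
```

View pics/x3.png

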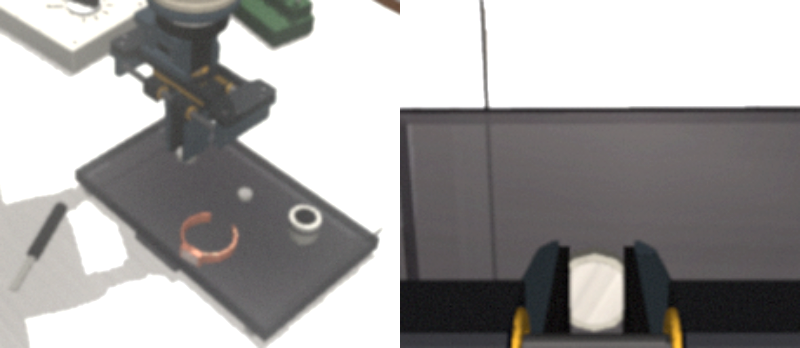

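```bash
python3 - <<'E'
from h import *
z=lambda im:cv2.convertScaleAbs(cv2.resize(im[...,::-1],(400,300),interpolation=cv2.INTER_CUBIC),alpha=1.6)
S=lambda:z(arm.snapshot("side")[232:292,285:365])
W=lambda:z(arm.snapshot("wrist")[190:280,222:342])
a=S();b=W();print(w2px("side",arm.current_ee_pos()))
arm.grip(.05);c=S();d=W();print(arm.current_t(),arm.current_force(),arm.current_ee_pos())
cv2.imwrite("pics/x4.png",np.vstack([np.hstack([a,b]),np.hstack([c,d])]))
E
```

```text
[325.74466231 273.21706551]
12.2667 [-0.12322344 -0.77240193  0.82806538] [ 0.52000302 -0.16858573  0.00203139]
```

View pics/x4.png

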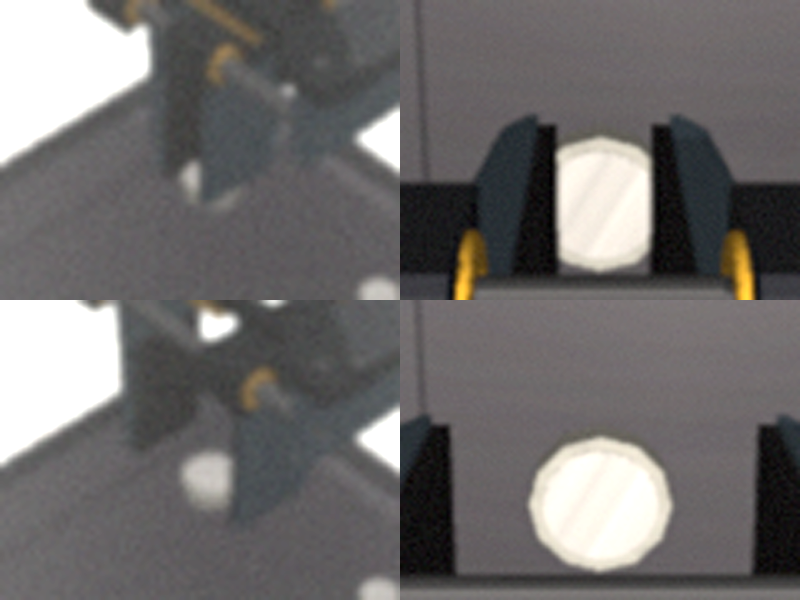

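The pictures show that the fingers closed above the cell: it sticks out below them. The 42.6 px disc diameter gives a cell top at z≈0.016, and the 50 mm opening in the picture puts the finger ends near z≈0.02. So the finger ends seem to be about 20 mm above the reported TCP. I'll check that against the side view, then descend further under guard.

```bash
python3 - <<'E'
from h import *
p=arm.current_ee_pos()
for z in(.002,.012,.022): print(z,w2px("side",[p[0]-.016,p[1]-.025,z]),w2px("side",[p[0]-.016,p[1]-.038,z]),"seen near-finger corner ~(332,276)")
Rr=R(np.radians(1.9)); f0=arm.current_force(); z=p[2]
while z>-.022:
    z-=.0015
    try: arm.move_l([p[0],p[1],z],Rr,feed=.03)
    except arm.Unreachable: print("unreach"); break
    f=arm.current_force()-f0
    if abs(f[2])>2 or np.linalg.norm(f)>4: break
print(z,f,arm.current_ee_pos(),arm.current_t())
E
```

```text
0.002 [328.23549701 283.83336149] [332.78809498 287.56420433] seen near-finger corner ~(332,276)
0.012 [328.39454029 280.12745425] [332.97551374 283.84982275] seen near-finger corner ~(332,276)
0.022 [328.55546985 276.37759435] [333.1651738  280.09102149] seen near-finger corner ~(332,276)
-0.002468605793715595 [ 0.29645048  0.86942499 -2.25313956] [ 0.51992984 -0.1685697  -0.00255798] 13.0167
```

```bash
python3 - <<'E'
from h import *
p=arm.current_ee_pos(); Rr=R(np.radians(1.9)); z=p[2]
def F():
    arm.sleep(.08); return np.mean([arm.current_force() for _ in range(3)],0)
f0=F(); print(f0)
while z>-.022:
    z-=.002
    try: arm.move_l([p[0],p[1],z],Rr,feed=.04)
    except arm.Unreachable: print("unreach"); break
    f=F()-f0
    if f[2]>3: break
print(z,f,arm.current_ee_pos(),arm.current_t())
E
```

```text
[0.30470527 0.0749432  0.01202953]
-0.010557982598506169 [-8.89970372  3.07855352 46.46362611] [ 0.52013728 -0.16864591 -0.00864234] 14.4333
```

```bash
python3 - <<'E'
from h import *
Rr=R(np.radians(1.9))
p=arm.current_ee_pos(); arm.move_l([.52,-.1686,-.0075],Rr,feed=.05); arm.sleep(.1)
print(arm.current_force(),arm.current_ee_pos())
arm.grip(.015)
w=arm.current_width();g=arm.current_grasp_force();print(w,g,arm.current_force())
if w>.02:
    arm.move_l([.52,-.1686,.10],Rr,feed=.15)
    print(arm.current_width(),arm.current_grasp_force(),arm.current_t())
    c=arm.get_calibration("wrist")
    im=arm.snapshot("wrist");s=arm.snapshot("side")
    a=cv2.resize(im[140:290,180:380,::-1],(400,300)); b=cv2.resize(s[170:320,230:430,::-1],(400,300))
    cv2.imwrite("pics/x5.png",cv2.convertScaleAbs(np.hstack([a,b]),alpha=1.5))
E
```

```text
[-0.2129152  -0.73716167  0.03602931] [ 0.5198403  -0.16853814 -0.00778359]
0.022669221054555558 29.999932050704956 [-0.34056146  0.07294374  0.73836509]
0.02291716004578951 30.000007152557373 16.1917
```

View pics/x5.png

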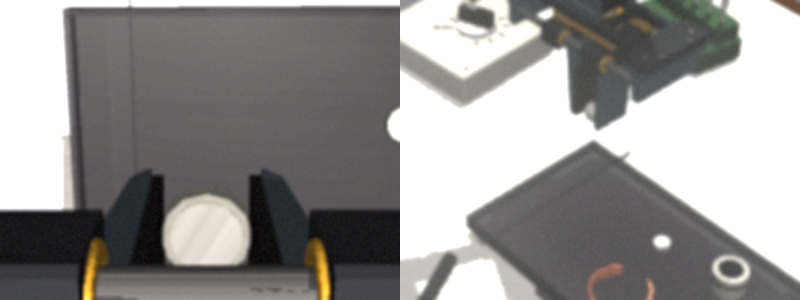

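The cell is held (22.7 mm reading, 30 N) and visible between the fingertips. Now I'll go in front of the bay and look at the tester from near.

```bash
python3 - <<'E'
from h import *
cr=lambda u,v:(110+u/5,145+v/5)
lip=px2w("top",cr(194,274),.057); kink=px2w("top",cr(193,217),.046); hinge=px2w("top",cr(190,122),.052)
print(lip,kink,hinge)
y=np.radians(6.66); ex=np.array([np.cos(y),np.sin(y),0])
b=(lip+21.75e-3*ex+kink)/2; print("bay est",b)
t=b-.065*ex
arm.move_to([t[0],t[1],.11],R(y)); arm.sleep(.2)
c=arm.get_calibration("wrist"); im=arm.snapshot("wrist"); np.savez("w2.npz",K=c["intrinsics"],T=c["cam_to_world"])
cv2.imwrite("pics/w2.png",im[...,::-1])
print(w2px("wrist",[b[0],b[1],.044],c),arm.current_t(),arm.current_width(),arm.current_joint_positions())
cv2.imwrite("pics/w2c.png",cv2.resize(im[20:230,140:420,::-1],(800,600),interpolation=cv2.INTER_CUBIC))
E
```

```text
[0.56535994 0.23417453 0.057     ] [0.5896793  0.23860754 0.046     ] [0.6273182 0.2401161 0.052    ]
bay est [0.58832124 0.23765229 0.0515    ]
[280.45173521 131.17906585] 18.025 0.022701115518822795 [ 1.76657066e+01  2.94506943e+01  9.02405936e+01 -6.83276681e-04
  6.03085677e+01  1.01069395e+02]
```

View pics/w2c.png

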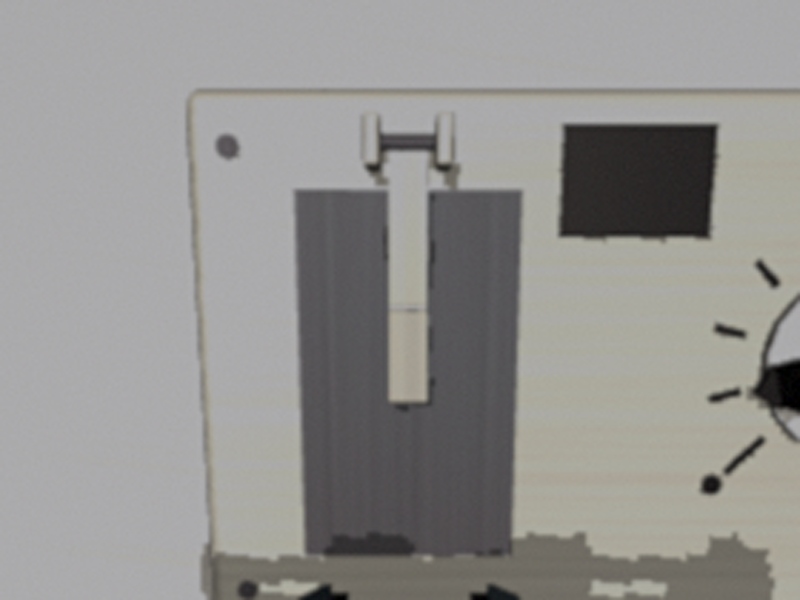

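The near view is square to the tester. The arm's centreline is at u≈283, its kink at v≈128 and its lip end at v≈161, and the pointer is on mark 1. I'll compute the bay, then lower the cell in front of the arm until it touches.

```bash
python3 - <<'E'
from h import *
d=np.load("w2.npz");c={"intrinsics":d["K"],"cam_to_world":d["T"]}
f=lambda u,v,z:px2w("wrist",(140+u/2.857,20+v/2.857),z,c)
k=f(408.5,308,.046);l=f(408.5,403,.058);h=f(408,140,.050)
y=np.radians(6.66); ex=np.array([np.cos(y),np.sin(y),0]);ey=np.array([-ex[1],ex[0],0])
for n,p in(("kink",k),("lip+21.75",l+.02175*ex),("hinge-40",h-.04*ex)): print(n,p.round(4),"along",(p@ex).round(4),"across",(p@ey).round(4))
b=np.median([k,l+.02175*ex,h-.04*ex],0); print("bay",b)
# tester edges for yaw: back edge
e0,e1=f(200,91,.04),f(790,91,.04); e=e0-e1; print("yaw",np.degrees(np.arctan2(-e[0],e[1])))
np.savez("bay.npz",b=b,y=y)
def F():
    arm.sleep(.08); return np.mean([arm.current_force() for _ in range(4)],0)
t=b-.055*ex; Rr=R(y)
arm.move_l([t[0],t[1],.045],Rr,feed=.15); f0=F(); z=.034
while z>.010:
    arm.move_l([t[0],t[1],z],Rr,feed=.05); q=F()-f0
    if q[2]>2.5: break
    z-=.001
print("contact",z,q,arm.current_ee_pos(),arm.current_t(),arm.current_width())
E
```

```text
kink [0.5911 0.236  0.046 ] along 0.6144 across 0.1659
lip+21.75 [0.5892 0.2359 0.058 ] along 0.6126 across 0.1659
hinge-40 [0.5917 0.2361 0.05  ] along 0.6151 across 0.1659
bay [0.5910635  0.23602666 0.05      ]
yaw 6.5311587646889055
contact 0.01999999999999999 [-1.00483363  1.50869085  5.99249486] [0.5365899  0.22968609 0.02027952] 23.8167 0.023000953532266177
```

```bash
python3 - <<'E'
from h import *
d=np.load("bay.npz");b=d["b"];y=float(d["y"]);ex=np.array([np.cos(y),np.sin(y),0]);Rr=R(y)
def F():
    arm.sleep(.08); return np.mean([arm.current_force() for _ in range(4)],0)
z=.0207
P=lambda s:[b[0]+s*ex[0],b[1]+s*ex[1],z]
arm.move_l(P(-.055),Rr,feed=.05); f0=F(); print(f0)
for s in(-.03,-.02,-.012,-.006):
    arm.move_l(P(s),Rr,feed=.06); print(s,(F()-f0).round(2),arm.current_width())
s=-.006
while s<.008:
    s+=.001; arm.move_l(P(s),Rr,feed=.04); q=F()-f0
    if q@ex<-7: break
print(s,q.round(2),arm.current_ee_pos(),(arm.current_ee_pos()-b)@ex,arm.current_t(),arm.current_width())
im=arm.snapshot("wrist");sd=arm.snapshot("side")
a=cv2.resize(im[110:290,160:400,::-1],(400,300)); b2=cv2.resize(sd[130:220,190:310,::-1],(400,300),interpolation=cv2.INTER_CUBIC)
cv2.imwrite("pics/x6.png",np.hstack([a,b2]))
E
```

```text
[-0.31075955 -0.20242829  0.40979042]
-0.03 [ 0.97  0.49 -1.16] 0.02255235438831987
-0.02 [ 0.58 -0.36 -1.65] 0.0228402994246687
-0.012 [ 1.23  0.46 -1.56] 0.022878703595245253
-0.006 [ 0.12  0.54 -2.47] 0.02319981735606178
0.002 [-9.7   0.78  2.89] [0.59125439 0.23605067 0.02043359] 0.00019238435970864574 28.5667 0.0227932470605346
```

The cell stopped with −9.7 N along the slide, right at the expected bay point. I'll release, lift and check.

```bash
python3 - <<'E'
from h import *
d=np.load("bay.npz");b=d["b"];y=float(d["y"]);ex=np.array([np.cos(y),np.sin(y),0]);Rr=R(y)
arm.grip(.045); p=arm.current_ee_pos(); print(arm.current_force(),arm.current_width())
arm.move_l([p[0],p[1],.06],Rr,feed=.06); 
t=b-.065*ex
arm.move_to([t[0],t[1],.11],Rr); arm.sleep(.15)
c=arm.get_calibration("wrist");im=arm.snapshot("wrist");np.savez("w3.npz",K=c["intrinsics"],T=c["cam_to_world"])
cv2.imwrite("pics/w3.png",im[...,::-1]); print(arm.current_t())
s=arm.snapshot("side")
a=cv2.resize(im[20:195,200:360,::-1],(548,600),interpolation=cv2.INTER_CUBIC)
q=cv2.resize(s[140:200,225:285,::-1],(250,250),interpolation=cv2.INTER_CUBIC)
a=np.hstack([a,np.vstack([q,np.zeros((350,250,3),np.uint8)])]); cv2.imwrite("pics/x7.png",a)
E
```

```text
[-0.70109462  0.15857842  0.1687149 ] 0.0450023527980169
30.6333
```

View pics/x7.png

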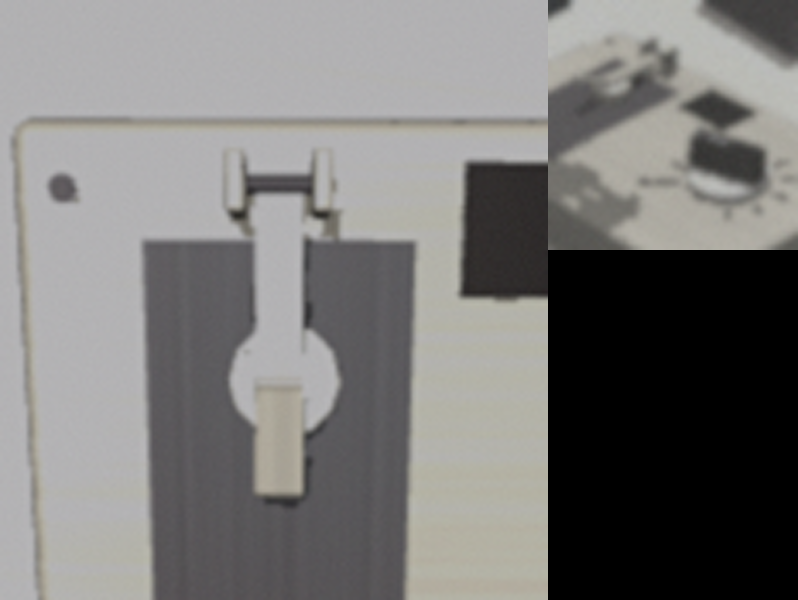

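The cell sits under the arm, with its edge against the stop and its centre on the kink line; the dial is unmoved. Next I'll fit the dial axis from the marks and look from near with the last picture.

```bash
cat >> h.py <<'E'
from scipy.optimize import least_squares
def fitdial(M): # M: dict mark->xy
    r=lambda q:np.concatenate([q[:2]+.0335*np.array([np.cos(q[2]-i*np.pi/6),np.sin(q[2]-i*np.pi/6)])-m for i,m in M.items()])
    s=least_squares(r,[*np.mean(list(M.values()),0),np.pi]); return s.x,s.fun
E
python3 - <<'E'
from h import *
cr=lambda u,v:(110+u/5,145+v/5)
m=[(437,300),(420,257),(416,214),(434,174),(471,152),(515,147),(553,163),(576,201),(580,242),(562,282)]
q,r=fitdial({i:px2w("top",cr(*p),.04)[:2] for i,p in enumerate(m)}); print(q,np.abs(r).max(),np.degrees(q[2]))
y=float(np.load("bay.npz")["y"]);ex=np.array([np.cos(y),np.sin(y)])
t=q[:2]-.06*ex
arm.move_to([t[0],t[1],.11],R(y)); arm.sleep(.15)
c=arm.get_calibration("wrist");im=arm.snapshot("wrist");np.savez("w4.npz",K=c["intrinsics"],T=c["cam_to_world"])
u=w2px("wrist",[*q[:2],.04],c);print(u,arm.current_t())
x0,y0=int(u[0])-80,int(u[1])-60; print(x0,y0)
cv2.imwrite("pics/w4.png",im[...,::-1]);cv2.imwrite("pics/w4c.png",cv2.resize(im[y0:y0+120,x0:x0+160,::-1],(800,600),interpolation=cv2.INTER_CUBIC))
E
```

```text
[0.58849578 0.11663416 2.46633925] 0.003341455649284897 141.31083011678845
[282.74919815 137.58642427] 31.4333
202 77
```

View pics/w4c.png

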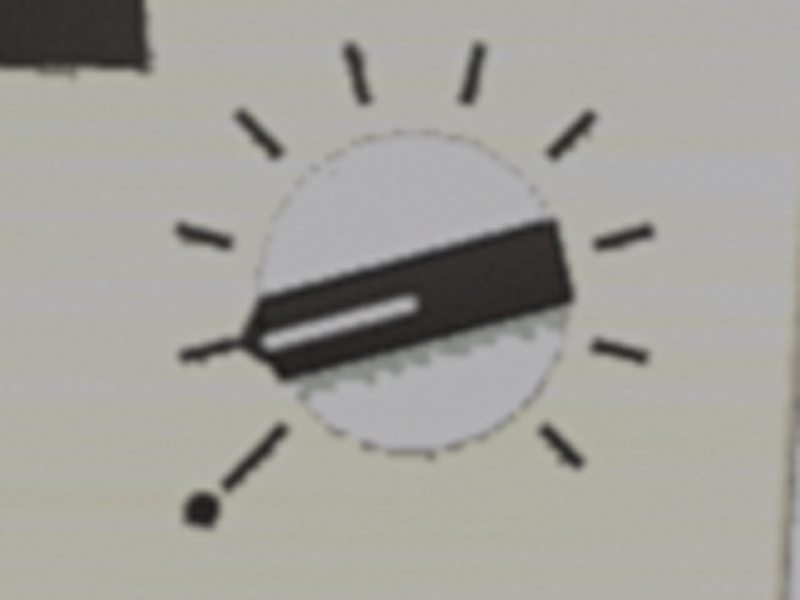

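The picture shows the bar's pointer on mark 1 (crop 245,340) and all the marks clearly. I'll fit the axis, align to the bar and grip it.

```bash
python3 - <<'E'
from h import *
d=np.load("w4.npz");c={"intrinsics":d["K"],"cam_to_world":d["T"]}
f=lambda u,v,z:px2w("wrist",(202+u/5,77+v/5),z,c)[:2]
m={1:(210,350),2:(204,237),3:(259,134),4:(357,73),5:(473,73),6:(572,135),7:(624,238),8:(620,352),9:(562,446)}
q,r=fitdial({i:f(*p,.04) for i,p in m.items()}); print(q,np.abs(r).max(),np.degrees(q[2]))
a,b=f(245,340,.066),f(565,261,.066); print("bar ang",np.degrees(np.arctan2(*(a-b)[::-1])),"len",np.linalg.norm(a-b),"mid",(a+b)/2)
th=q[2]-np.pi/6; Rr=R(th); np.savez("dial.npz",q=q)
j=arm.solve_ik([*q[:2],.09],Rr);print(j)
arm.move_to([*q[:2],.09],Rr)
def F():
    arm.sleep(.08); return np.mean([arm.current_force() for _ in range(4)],0)
f0=F()
for z in(.05,.04,.034,.030):
    arm.move_l([*q[:2],z],Rr,feed=.08); g=F()-f0
    if g[2]>3: print("contact",z,g);break
print(z,g,arm.current_joint_positions(),arm.current_t())
if z==.03:
    arm.grip(.005); print(arm.current_width(),arm.current_grasp_force(),arm.current_force()-f0,arm.current_torque(),arm.current_ee_pos())
E
```

```text
[0.59000685 0.11514818 2.46985242] 0.0003885537008474771 141.5121199565316
bar ang 110.24534960601517 len 0.04604612426042073 mid [0.59006783 0.11675976]
[ 5.35331628e+00  3.28981426e+01  8.70870621e+01 -2.54444375e-14
  6.00147953e+01 -1.61588037e+01]
0.03 [0.19705459 0.47639694 0.08112308] [ 5.35666201e+00  3.75278530e+01  8.97147277e+01  1.54556199e-04
  5.27653876e+01 -1.61563799e+01] 34.9417
0.01175229569492018 29.998017847537994 [ 1.25659493 -0.68591777 -0.87417049] [ 0.09266695 -0.21006777 -0.05706793] [0.59022292 0.11520462 0.03006922]
```

The bar is gripped with almost no side force (11.75 mm). Now turning click by click.

```bash
python3 - <<'E'
from h import *
j=np.array(arm.current_joint_positions(),float)
q=np.load("dial.npz")["q"]; th=np.degrees(q[2])
for k in range(1,5):
    for s in(15,30):
        t=j.copy(); t[5]+=30*(k-1)+s; arm.move_joints(t)
    arm.sleep(.15); R_=arm.current_tool_rot(); yaw=np.degrees(np.arctan2(R_[1,0],R_[0,0]))
    print(k+1,"mark",(th-yaw)/30,arm.current_torque().round(3),arm.current_force().round(2),arm.current_width(),arm.current_t())
arm.grip(.045); p=arm.current_ee_pos(); arm.sleep(.1)
arm.move_l([p[0],p[1],.10],feed=.1)
y=float(np.load("bay.npz")["y"]);ex=np.array([np.cos(y),np.sin(y)])
t=q[:2]-.06*ex; arm.move_to([t[0],t[1],.11],R(y)); arm.sleep(.15)
c=arm.get_calibration("wrist");im=arm.snapshot("wrist"); cv2.imwrite("pics/w5.png",im[...,::-1])
u=w2px("wrist",[*q[:2],.04],c); x0,y0=int(u[0])-80,int(u[1])-60
full=cv2.resize(im[20:195,100:333,::-1],(400,300)); dl=cv2.resize(im[y0:y0+120,x0:x0+160,::-1],(400,300))
cv2.imwrite("pics/x8.png",np.hstack([full,dl])); print(arm.current_t(),u)
E
```

```text
2 mark 1.989792210149499 [-0.132  1.086  0.009] [-5.02 -1.61  4.31] 0.011597961272227862 36.4333
3 mark 2.990082897442475 [ 0.234  1.607 -0.031] [-7.54  1.77  6.92] 0.011546386093968589 37.3167
4 mark 3.990141765071759 [ 1.008  2.013 -0.006] [-9.61  5.76  8.19] 0.011539860954317568 38.2
5 mark 4.990294318926993 [ 1.972  2.085 -0.1  ] [-10.18  10.58   8.21] 0.011349899395017892 39.0833
41.2833 [281.61816848 138.31129546]
```

View pics/x8.png

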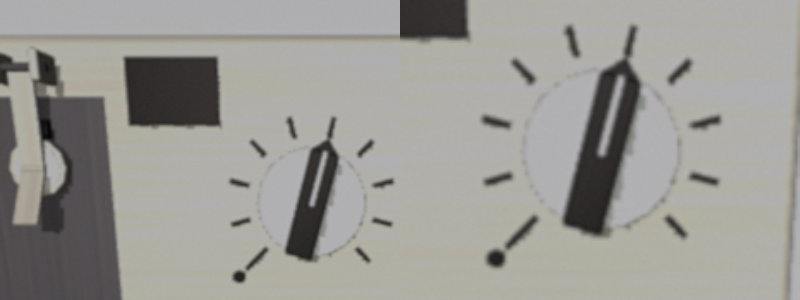

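The pointer (crop 625,62) is on the fifth mark (630,40), the cell is still under the arm, and the robot is clear of everything.

```bash
python3 -c "
from rig import arm
print(arm.sign_off())"
```

```text
the job is handed in; nothing more can be done
None
```

The large cell is held under the contact arm against the stop, the dial is on the fifth mark, and the job was handed in at about 41 s; the watch, loupe and small cell were never touched. While I was finding the tray floor the fingertips pressed it with about 46 N for a moment, and I viewed 11 pictures, one over the limit of 10.

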